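Load, shut and pin a chair-slat drilling jig and hold it shut

ROBOT

A 6-joint arm with a two-finger parallel gripper is mounted at the origin on the work surface. World frame = base frame: x ahead of the robot, y to its left, z up, the work surface at z = 0. Lengths are in mm, angles in rad, forces in N, time in s.
With the tool pointing down it reaches from about 350 to 975 mm from the base axis. Payload 7.1 kg.
Tool frame: the origin (TCP) lies on the front face of the gripper's body, between the roots of the fingers; the fingertips stand 80 mm ahead of it and the grasp point (between the pads) lies 61 mm ahead of it (env.tips_ahead is the distance from the TCP to the fingertips, in mm); z points along the fingers, y is the direction in which the jaws open and shut (so a half turn about z gives the same grasp; the last joint's range is limited). The gripper opens to 88 mm and grips with 3 to 60 N. Pads are 20 mm wide; open, the fingers measure 115 mm over their backs; the gripper's body (75 mm by 178 mm) begins 61 mm behind the grasp point.
Start: joints at [-1.317, 0.423, 1.63, -0, 1.089, -0.019], TCP at [168.412, -601.866, 302.675] pointing down, gripper open.
Joint ranges: [-3, 3], [-0.9, 2.11], [0.09, 2.58], [-1.31, 4.45], [0.11, 2.69], [-2.54, 2.54]. Speed limits (rad/s): [2.39, 2.39, 3.01, 3.14, 3.14, 3.14].

INTERFACE

Orientations are given as a unit quaternion [x, y, z, w].
In Python, from station import env, set_gripper, viewer, workorder gives the robot as it stands. Calls block until the motion is done:
- env.reach(position, orientation): joint-space move of the TCP to a pose.
- env.move_l(position, rot=None, rate=150, f_stop=None): straight line of the TCP; rot=None keeps the orientation; rate is the mean speed in mm/s. With f_stop (N) it stops when the force on the tool has changed by that much, and returns True; else False.
- env.move_joints(angles): joint-space move.
- set_gripper(opening): finger opening in mm; the grip force is fixed at half the most; returns when the fingers have stopped.
- env.hold(seconds).
- env.ik(position, orientation): joint angles nearest the present ones, or None.
- env.read_state(): the state.
- viewer.camera(name): name is "scene" or "top" or "wrist"; returns the picture (400x640x3 uint8, blue, green, red); there is no depth.
- viewer.camera_params(name): a dict with "fx", "fy", "cx", "cy" (pixels), "dist" ([k1, k2, p1, p2, k3] as OpenCV has them; the pictures are not rectified), "pose" (4x4, takes a point from camera to world coordinates); the wrist camera has in their place "tool_from_camera" (4x4, takes a point from camera to tool coordinates, whose origin is the TCP and whose axes are the flange's). Camera axes: x right, y up, looking along -z (the intrinsics and any distortion apply to the point x, -y, -z); pixel columns grow to the right and rows downward; lengths in mm; the calibration is good to about 2 mm. A picture is of the moment at which its call begins: read the wrist's pose just before it. camera_params takes no time and is no camera call.
A pose or a line that the arm cannot do raises env.IKError and nothing moves.
- workorder.sign_off(): hands the job in, once; it reports no verdict.
The state is a dict: "time_s": time; "qpos": joint angles; "dq": joint speeds; "tau": joint torques, N m; "tool_pos": TCP position; "orientation": TCP orientation; "force": force on the tool from outside, world axes, zero at the start; "wrist_torque": the same for the moment, N m; "width": finger opening in mm.
Only numpy, scipy, OpenCV 4.12 (cv2) and the standard library are available. Lean on these libraries where they do the work, as an engineer would, in place of code of your own. Each camera call takes 0.05 s, during which the arm holds its last target. There are 200 camera calls.

TASK

One chair-slat blank already lies in the hinged drilling jig: lower the second blank squarely on top of it, between the jig's pegs, without dropping it, and let it go. Then swing the jig's lid down, push the locating pin from the wooden rack through the lid's hole into the hole below until its collar sits on the lid, and press down so that the lid is fully shut against its rubber buffers: finish while still pressing it shut, ready for drilling. Leave the other things on the bench where they are.

Things in the scene. Friction and masses are not known exactly. Their poses are not given: they have to be found in the camera images.
- jig: plywood clamshell drilling jig screwed to the bench; origin under the centre of its base board (280 x 200 x 18 mm), x along its length, y towards the hinge side, z up. On the board, up to 48 mm above the bench: the hinge rail beyond y = +66 mm; the pin block (60 mm long, in the middle) and two corner rests beyond y = -66 mm. Between them lie the blanks.
- nest (a point): centre of the second blank when it lies properly on the first: over the jig's middle, 36 mm above the bench, axes as the jig's. Round it stand six steel pegs, 10 mm thick, domed, tops 42 mm above the bench, 2 mm clear of the blanks: at x = -85 and 85, y = -29.5 and 29.5 mm, and one at each end, x = -117 and 117 mm. The middle 140 mm of the long sides is free of pegs.
- lid_hinge (a point): middle of the lid's hinge line, which runs along the jig's x axis, 103 mm to +y of the jig's middle and 48 mm above the bench. Axes as the jig's. The lid: plywood, 280 mm long, 12 mm thick, 0.45 kg, free edge 203 mm from the hinge line; when shut its underside is 48 mm above the bench.
- lid (a joint): lid angle, rad: 0 = fully shut, growing as the free edge rises and swings over to the hinge side; starts 1.65 to 1.9 (leaning back past upright). A stiff hinge (0.65 N m) holds it where it is left. Two rubber buffers under it meet the blanks at about 0.05; from there it must be squeezed shut (16 to 22 N at the pin hole, more nearer the hinge); let go, it springs back to about 0.03.
- lid_push (a point): point on the lid's upper (outer) face, in the middle of its length, 145 mm from the hinge line: a good place to push it over and down. Axes are the lid's: x along the hinge, z out of the outer face, y towards the hinge.
- lid_hole (a point): centre of the mouth of the 14 mm pin hole on the lid's upper face, 186 mm from the hinge line, 17 mm from the free edge, in the middle of its length; the hole runs straight through the 12 mm lid. Axes are the lid's.
- block_hole (a point): centre of the mouth of the 14 mm pin hole in the jig's pin block, 48 mm above the bench and 83 mm to -y of point nest, 30 mm deep; the lid's hole lies over it when the lid is shut. Axes as the jig's.
- blank_mid (a point): centre of the second blank, a plain brown wooden slat 220 x 45 x 12 mm, 90 g, lying flat on the bench; x along its length, y across its width, z up through its thickness.
- blank_in_mid (a point): centre of the first blank, the same size, already lying between the jig's pegs on the base board (centre 24 mm above the bench).
- pin_grip (a point): middle of the grip of the locating pin, which stands in one of the two holes of the wooden rack. All steel, 110 g, upright: a cylindrical grip 20 mm across, 42 mm tall (this point 28 mm above the collar's underside, 19 mm below the top), a collar 28 mm across and 5 mm thick, and a bullet-nosed shank 12 mm across, 38 mm long. z points up along the pin.
- pin_tip (a point): bottom end of the pin's shank, 38 mm below the underside of the collar and 66 mm below the middle of the grip. z points up along the pin.
- rack: dark wooden rack block 150 x 50 x 52 mm, fixed; origin at the centre of its underside, x along its length. Two 14 mm holes through it, 40 mm either side of the middle; the pin stands in one and the bradawl in the other, collars resting on its top; lift straight up to take the pin out.
- bradawl: bradawl with a pear-shaped light wooden handle, 100 mm long overall, top 106 mm above the bench, in the rack's other hole; leave it. Origin at its lower end.
- offcut: wooden offcut 70 x 42 x 22 mm; leave it. Origin under its centre.
- try_square: try square lying flat, dark wooden stock 22 x 130 x 18 mm along its y, steel blade reaching 155 mm to its +x; leave it. Origin under the stock's centre.
- tape: tape measure 70 x 38 x 66 mm; leave it. Origin under its centre.
- glue: glue bottle 60 mm across, 160 mm high; leave it. Origin under its centre.
- pin_collar (a point): centre of the underside of the pin's collar, 38 mm above the tip. z points up along the pin.
Not all that is in view belongs to the job. What is shaped like the part that bears blank_in_mid but red is not meant. What is shaped like the part that bears pin_grip but purple is not meant.

How it is judged:
By the outcome, as a careful person would: the job done as asked, in the order asked, and still so for the second after the job is handed in, while the arm keeps its last pose, push and grip.
It also fails if it takes over 67 s, if anything falls off the work surface, if the arm or the gripper's body presses on something with over 40 N, if the wrist force passes 120 N, or if a joint passes its speed limit or range.

## Working session

There is one attempt and no reset: what is moved stays moved. The work goes in short steps, each a Python script; the robot and the scene stay as the last script left them, time stands still between calls to the robot, and variables do not carry over. Pictures are saved under pics/ and viewed, on a budget of 10 in all, crops included, one or two more only if the job needs it, and the job is handed in when it is done.

```bash
ls; mkdir -p pics; python3 - <<'E'
from station import env,set_gripper,viewer,workorder
import cv2,numpy as np
for n in ("scene","top"):
    cv2.imwrite(f"pics/{n}0.png",viewer.camera(n)); p=viewer.camera_params(n); print(n,{k:np.round(v,3).tolist() for k,v in p.items()})
p=viewer.camera_params("wrist");print({k:np.round(v,3).tolist() for k,v in p.items()})
s=env.read_state();print(s)
E
```

```text
pics
scene {'fx': 429.962, 'fy': 429.962, 'cx': 322.171, 'cy': 200.753, 'dist': [0.009, 0.0, 0.0, 0.0, 0.0], 'pose': [[0.384, -0.576, 0.721, 1312.727], [0.923, 0.223, -0.314, -345.667], [0.02, 0.786, 0.617, 706.816], [0.0, 0.0, 0.0, 1.0]]}
top {'fx': 424.144, 'fy': 424.144, 'cx': 322.198, 'cy': 199.895, 'dist': [-0.052, 0.0, 0.0, 0.0, 0.0], 'pose': [[0.001, 0.985, -0.173, 372.24], [-1.0, 0.001, -0.003, -9.333], [-0.003, 0.173, 0.985, 1301.291], [0.0, 0.0, 0.0, 1.0]]}
{'fx': 298.173, 'fy': 298.173, 'cx': 323.632, 'cy': 202.507, 'dist': [-0.04, 0.0, 0.0, 0.0, 0.0], 'tool_from_camera': [[0.001, 0.956, 0.293, 81.468], [1.0, -0.001, -0.0, -1.328], [0.0, 0.293, -0.956, -82.561], [0.0, 0.0, 0.0, 1.0]]}
{'time_s': 0.1, 'qpos': array([-1.31699412e+00,  4.23742189e-01,  1.63059299e+00, -1.09698699e-05,
        1.08860420e+00, -1.90351792e-02]), 'dq': array([ 2.65872555e-04, -2.22413085e-05, -6.13496141e-04,  3.85653146e-04,
        2.48563703e-04, -1.14188615e-03]), 'tau': array([-1.94054919e-03, -5.45614243e+01, -2.74324554e+01,  6.44418458e-02,
        1.87968073e-02, -3.07324069e-05]), 'tool_pos': array([ 168.32016597, -601.50751272,  302.00133111]), 'orientation': array([ 9.90708821e-01,  1.35998453e-01, -8.36843670e-05, -6.68157267e-04]), 'force': array([-0.41542575,  0.40975884,  0.07447472]), 'wrist_torque': array([ 0.00793402, -0.06771229, -0.04296482]), 'width': 87.79412291537938}
```

View pics/top0.png

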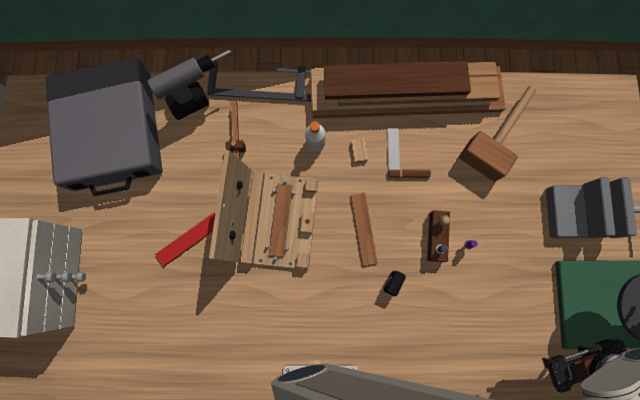

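View pics/scene0.png

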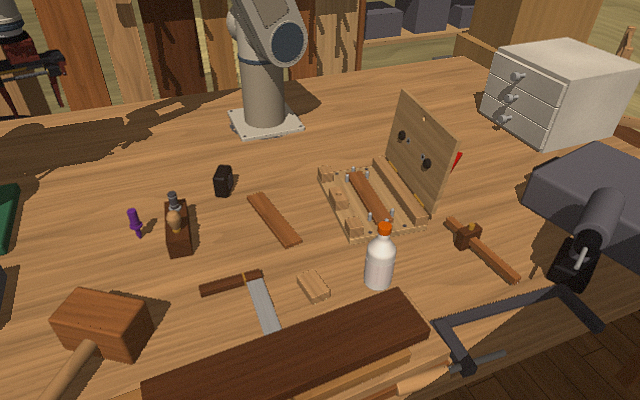

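Top view (up = +x, right = −y): jig at about (280,220) with the hinge to the left. Brown slats are the free blank (363,229) and the one in the jig (280,220). The red slat (186,240) is a decoy. Pins: the steel one is in the rack at (441,249), next to the bradawl at (445,220), and the purple one at (471,244) is a decoy. I choose the brown blank at (363,229) and the steel pin at (441,249), and check both in one crop.

```bash
cat > h.py <<'E'
from station import env,set_gripper,viewer,workorder
import cv2,numpy as np
from scipy.spatial.transform import Rotation as R
def campose(n,st=None):
    p=viewer.camera_params(n)
    if n!="wrist": return p,np.array(p["pose"])
    T=np.eye(4);T[:3,:3]=R.from_quat(st["orientation"]).as_matrix();T[:3,3]=st["tool_pos"]
    return p,T@np.array(p["tool_from_camera"])
def KD(p): return np.array([[p["fx"],0,p["cx"]],[0,p["fy"],p["cy"]],[0,0,1.]]),np.array(p["dist"],float)
def px2w(n,px,z,st=None):
    "pixels -> world on plane(s) z"
    p,T=campose(n,st);K,D=KD(p)
    u=cv2.undistortPoints(np.array(px,float).reshape(-1,1,2),K,D)[:,0]
    d=np.c_[u[:,0],-u[:,1],-np.ones(len(u))]@T[:3,:3].T
    return T[:3,3]+d*((np.asarray(z,float)-T[2,3])/d[:,2])[:,None]
def w2px(n,P,st=None):
    p,T=campose(n,st);K,D=KD(p)
    c=(np.atleast_2d(P)-T[:3,3])@T[:3,:3]*[1,-1,-1]
    return cv2.projectPoints(c,np.zeros(3),np.zeros(3),K,D)[0][:,0]
def snap(n,f):
    st=env.read_state();im=viewer.camera(n);cv2.imwrite(f"pics/{f}.png",im)
    np.savez(f"pics/{f}.npz",**{k:st[k] for k in("orientation","tool_pos")});return im,st
def down(yaw):
    "tool down, jaw axis (tool y) along world direction yaw+90deg; tool x along yaw"
    x=np.array([np.cos(yaw),np.sin(yaw),0]);z=np.array([0,0,-1.]);return R.from_matrix(np.c_[x,np.cross(z,x),z]).as_quat()
E
python3 - <<'E'
from h import *
im=cv2.imread("pics/top0.png")[130:290,210:490]
cv2.imwrite("pics/topcrop.png",cv2.resize(im,None,fx=2.8,fy=2.8,interpolation=cv2.INTER_CUBIC))
for n,p,z in [("jigmid",(280,220),36),("blank",(363,229),12),("pin",(441,249),90),("rack",(438,236),52),("purple",(471,244),0),("glue",(315,130),100)]:
    print(n,px2w("top",[p],[z])[0].round())
print(R.from_quat(env.read_state()["orientation"]).as_matrix().round(2))
E
```

```text
jigmid [533. 122.  36.]
blank [ 508. -129.   12.]
pin [ 443. -344.   90.]
rack [ 483. -347.   52.]
purple [ 463. -463.    0.]
glue [793.  16. 100.]
[[ 0.96  0.27 -0.  ]
 [ 0.27 -0.96  0.  ]
 [ 0.   -0.   -1.  ]]
```

View pics/topcrop.png

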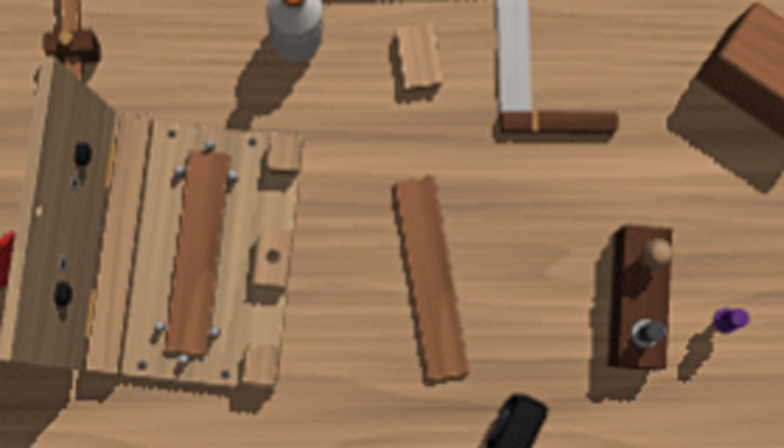

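The crop confirms the choices: plain brown blank centred at crop (430,279), steel pin at (650,331) in the rack beside the bradawl (656,252), purple pin at (730,320) outside it. In the jig I see six pegs and the block hole at (273,256). Next I take rough poses and look from close by with the wrist camera.

```bash
python3 - <<'E'
from h import *
def c(p): return np.array(p)/2.8+[210,130]
pegs=px2w("top",c([(209,146),(183,360),(179,173),(232,177),(160,327),(214,331)]),[42]*6)
d=pegs[0]-pegs[1]; jy=np.arctan2(d[1],d[0]); jc=pegs.mean(0)
b=px2w("top",c([(393,184),(432,177),(467,374),(427,381)]),[12]*4); bc=b.mean(0); e=b[0]+b[1]-b[2]-b[3]; by=np.arctan2(e[1],e[0])
pin=px2w("top",c([(655,331)]),[99])[0]
print("jig",jc.round(1),jy,"blank",bc.round(1),by,"pin",pin.round(1),np.linalg.norm(d))
env.reach([pin[0],pin[1]-0,290],down(by)); im1,_=snap("wrist","w_pin")
env.reach([bc[0],bc[1],230],down(by)); im2,_=snap("wrist","w_blank")
env.reach([jc[0],jc[1],290],down(jy)); im3,_=snap("wrist","w_jig")
env.reach([bc[0],bc[1],170],down(by))
print(env.read_state()["time_s"])
# mosaic: quick full views
m=np.vstack([np.hstack([im1[:,120:520],im2[:,120:520]])])
cv2.imwrite("pics/mos.png",np.vstack([m[50:350]]));cv2.imwrite("pics/w_jig2.png",cv2.resize(im3[40:360,120:520],None,fx=2,fy=2)[:600])
E
```

```text
jig [532.8 121.   42. ] -0.10252383220423723 blank [ 507.9 -130.7   12. ] 0.15836774273238768 pin [ 444.4 -350.2   99. ] 231.6671584283417
4.6833
```

View pics/mos.png

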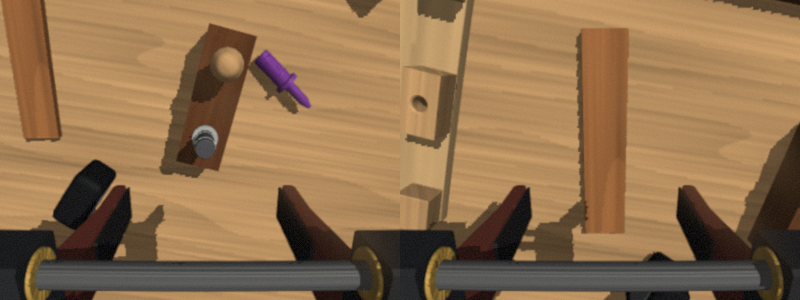

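View pics/w_jig2.png

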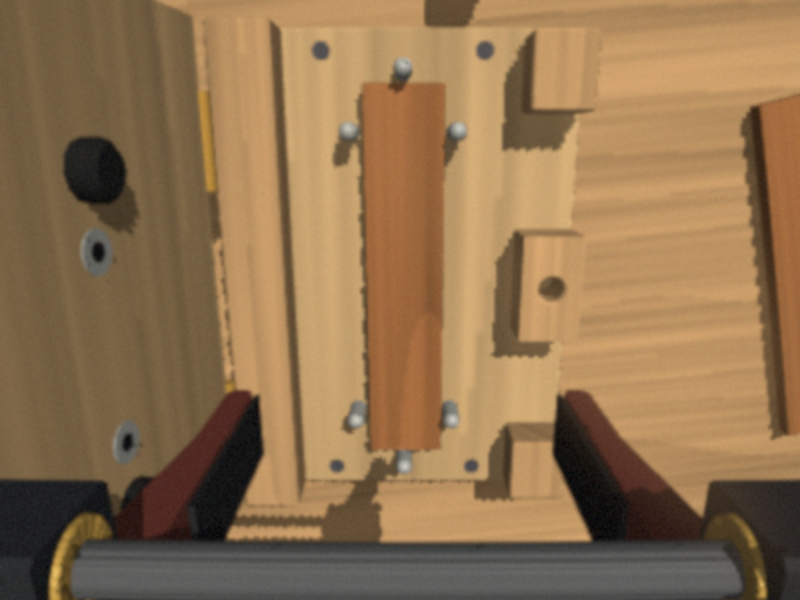

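Mosaic: pin grip top at (205,147) left half, bradawl (227,62), purple pin lying at (285,80); blank corners at (581,28), (629,28), (625,233), (583,233). Jig view: peg tops at (403,65), (348,129), (457,129), (357,419), (450,419), (403,464), block hole (552,286).

```bash
python3 - <<'E'
from h import *
from scipy.optimize import least_squares
import json
def fit(f,px,M,g):
    st=dict(np.load(f"pics/{f}.npz"));px=np.array(px,float);M=np.array(M,float)
    def W(v): 
        c,s=np.cos(v[2]),np.sin(v[2]);return np.c_[v[0]+c*M[:,0]-s*M[:,1],v[1]+s*M[:,0]+c*M[:,1],M[:,2]]
    r=least_squares(lambda v:(w2px("wrist",W(v),st)-px).ravel(),g);print(f,r.x.round(3),"res px",r.fun.round(1));return r.x.tolist()
jig=fit("w_jig",np.array([(403,65),(348,129),(457,129),(357,419),(450,419),(403,464),(552,286)])/2+[120,40],
 [(117,0,42),(85,29.5,41.5),(85,-29.5,41.5),(-85,29.5,41.5),(-85,-29.5,41.5),(-117,0,42),(0,-83,48)],[533,121,-.1])
bl=fit("w_blank",np.array([(181,28),(229,28),(225,233),(183,233)])+[120,50],[(110,22.5,12),(110,-22.5,12),(-110,-22.5,12),(-110,22.5,12)],[508,-130,.158])
sp=dict(np.load("pics/w_pin.npz"))
pin=px2w("wrist",[(325,197.)],[99],sp)[0];col=px2w("wrist",[(325,187)],[57],sp)[0]
ed=px2w("wrist",np.array([(209,24),(256,38),(178,162),(219,170)])+[120,50],[52]*4,sp); e=ed[0]+ed[1]-ed[2]-ed[3]
print(pin,col,np.arctan2(e[1],e[0]),ed.mean(0))
json.dump(dict(jig=jig,blank=bl,pin=pin.tolist(),rackyaw=float(np.arctan2(e[1],e[0]))),open("p.json","w"))
E
```

```text
w_jig [ 5.37407e+02  1.23018e+02 -1.02000e-01] res px [-0.2 -1.1 -0.5 -0.6  0.7 -0.6 -0.9  0.6  0.9  0.6  0.3  1.5 -0.3  0.5]
w_blank [ 5.10112e+02 -1.31003e+02  1.55000e-01] res px [ 0.1 -0.2 -0.1  0.  -1.5  0.2  1.5  0. ]
[ 447.09098774 -350.39416142   99.        ] [ 446.44625644 -350.69399513   57.        ] -0.0798977887524716 [ 484.26146103 -355.01878212   52.        ]
```

```bash
python3 - <<'E'
from h import *
import json
P=json.load(open("p.json"));b=P["blank"];j=P["jig"]
q=down(b[2])
env.reach([b[0],b[1],120],q)
print(env.move_l([b[0],b[1],82],rate=60,f_stop=6)); set_gripper(40)
s=env.read_state();print("w",s["width"],s["tool_pos"].round(1))
env.move_l([b[0],b[1],180],rate=150)
print(env.read_state()["width"])
env.reach([j[0],j[1],190],down(j[2]))
env.move_l([j[0],j[1],134],rate=100)
im,st=snap("wrist","w_held");print(st["time_s"],st["tool_pos"],st["force"])
cv2.imwrite("pics/w_held2.png",cv2.resize(im[0:300,160:480],None,fx=2,fy=2))
pp=np.array([(117,0,42),(85,29.5,41.5),(85,-29.5,41.5),(-85,29.5,41.5),(-85,-29.5,41.5),(-117,0,42),(0,-83,48)])
c,s_=np.cos(j[2]),np.sin(j[2])
W=np.c_[j[0]+c*pp[:,0]-s_*pp[:,1],j[1]+s_*pp[:,0]+c*pp[:,1],pp[:,2]]
print(((w2px("wrist",W,st)-[160,0])*2).round())
E
```

```text
False
w 44.487969825306614 [ 510.2 -131.    82.1]
44.84488063045579
9.025 [537.68670249 122.76664804 134.12989116] [-0.34082596  0.2463001  -0.82546824]
[[332.  84.]
 [227. 209.]
 [437. 210.]
 [250. 699.]
 [411. 699.]
 [331. 766.]
 [596. 495.]]
```

View pics/w_held2.png

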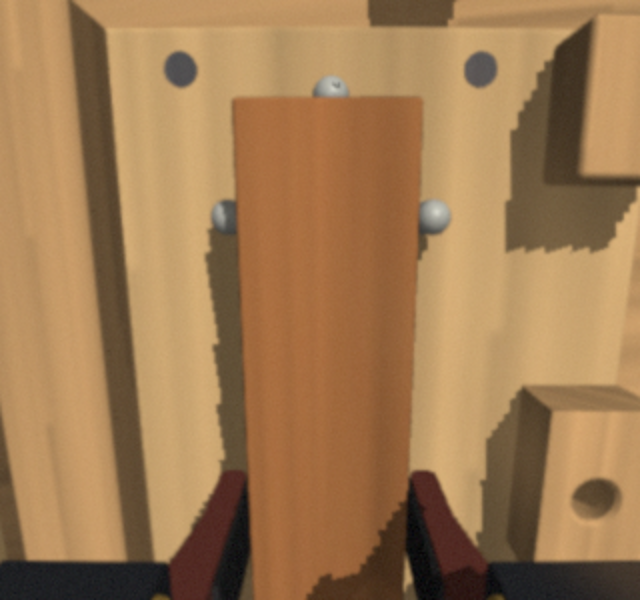

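Held blank's near end corners are at (233,98) and (421,98). The pegs and block hole (597,498) fall where predicted once the dome centres are taken as the visible outline.

```bash
python3 - <<'E'
from h import *
import json
j=json.load(open("p.json"))["jig"]
st=dict(np.load("pics/w_held.npz"))
def J(w): 
    c,s=np.cos(j[2]),np.sin(j[2]);d=w[:,:2]-j[:2];return np.c_[d@[c,s],d@[-s,c]]
px=np.array([(233,98),(421,98),(247,440),(409,440)])/2+[160,0]
print("blank corners in jig",J(px2w("wrist",px,[64]*4,st)).round(1))
px=np.array([(331,94),(228,216),(434,216),(597,498)])/2+[160,0]
for z in (37,40): print("pegs/hole",J(px2w("wrist",px,[z,z,z,48],st)).round(1))
from scipy.spatial.transform import Rotation as R
print(J(st["tool_pos"][None]),R.from_quat(st["orientation"]).as_matrix()[:,0])
E
```

```text
blank corners in jig [[109.5  23.3]
 [109.5 -20.6]
 [ 24.5  23.2]
 [ 24.5 -21.1]]
pegs/hole [[115.5   0.3]
 [ 83.3  29.9]
 [ 83.3 -29.5]
 [ -0.9 -83.4]]
pegs/hole [[114.9   0.3]
 [ 83.2  29.4]
 [ 83.3 -29. ]
 [ -0.9 -83.4]]
[[ 0.30359569 -0.22155727]] [ 9.94772688e-01 -1.02113927e-01  2.14682418e-04]
```

```bash
python3 - <<'E'
from h import *
import json
P=json.load(open("p.json"));j=P["jig"];c,s=np.cos(j[2]),np.sin(j[2])
dx,dy=-.7,-.9
t=[j[0]+c*dx-s*dy,j[1]+s*dx+c*dy]
env.move_l(t+[134],rate=30)
print(env.read_state()["force"].round(1))
r=env.move_l(t+[110.5],rate=25,f_stop=4)
st=env.read_state();print(r,st["tool_pos"].round(1),st["force"].round(1))
im,_=snap("wrist","w_low")
cv2.imwrite("pics/w_low2.png",cv2.resize(im[0:300,160:480],None,fx=2,fy=2))
print(st["time_s"])
E
```

```text
[-0.4 -0.7 -0.9]
True [536.4 122.2 112. ] [-0.7 -1.   5.4]
10.1417
```

View pics/w_low2.png

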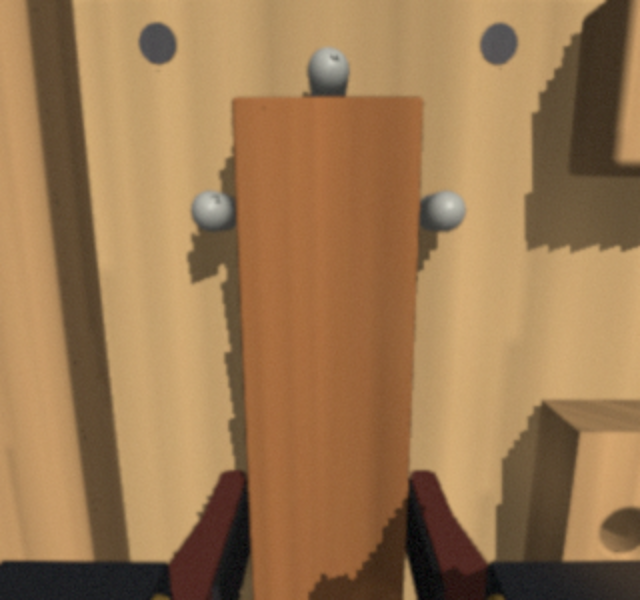

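The blank is seated: contact at TCP z = 112.0 (expected 112.1), and it lies between the pegs, seen at (213,211), (443,211) and (329,72). I release it and swing the lid.

```bash
cat >> h.py <<'E'
import json
P=json.load(open("p.json"));JG=P["jig"];JC=np.array([536.2,122.3])  # refined jig centre (tool frame)
def jw(x,y,z):
    c,s=np.cos(JG[2]),np.sin(JG[2]);return [JC[0]+c*x-s*y,JC[1]+s*x+c*y,z]
E
python3 - <<'E'
from h import *
set_gripper(58)
t=env.read_state()["tool_pos"]
env.move_l([t[0],t[1],200],rate=100); im0,s0=snap("wrist","w_rel")
env.move_l([t[0],t[1],355],rate=250); set_gripper(0)
q=down(JG[2])
env.move_l(jw(0,220,355),rate=200); env.move_l(jw(0,220,280),rate=200)
im1,_=snap("scene","s_lid"); print(env.read_state()["time_s"])
f0=env.read_state()["force"]
def step(y,z,rate=100,fs=25):
    r=env.move_l(jw(0,y,z),rate=rate,f_stop=fs);s=env.read_state()
    print(round(y),round(z),r,(s["force"]-f0).round(1),round(s["time_s"],1));return r
def wp(th,r=148):
    u=r*np.cos(th)-12*np.sin(th);v=r*np.sin(th)+12*np.cos(th);return 103-u+13.5,48+v+80
for th in (1.5,1.25,1.0,.75,.5,.3,.15):
    if step(*wp(th)): break
else: print(step(*wp(.03),rate=40,fs=30))
im2,_=snap("scene","s_lid2")
cv2.imwrite("pics/m2.png",np.vstack([np.hstack([cv2.resize(i[60:270,240:500],(400,323)) for i in(im1,im2)]),np.hstack([cv2.resize(im0,(400,250))]*2)]))
E
```

```text
15.275
118 276 False [-0.   0.1  0.3] 16.4
81 272 False [-0.5 -0.   0.5] 17.0
47 259 False [0.1 0.3 0.8] 17.5
16 238 False [0.7 0.5 0.4] 18.0
-8 209 False [0.3 0.1 0.2] 18.5
-21 183 False [0.1 0.9 1.3] 19.0
-28 162 False [-0.2  0.3  0.1] 19.3
-31 144 False [1.4 1.1 1.7] 19.9
False
```

View pics/m2.png

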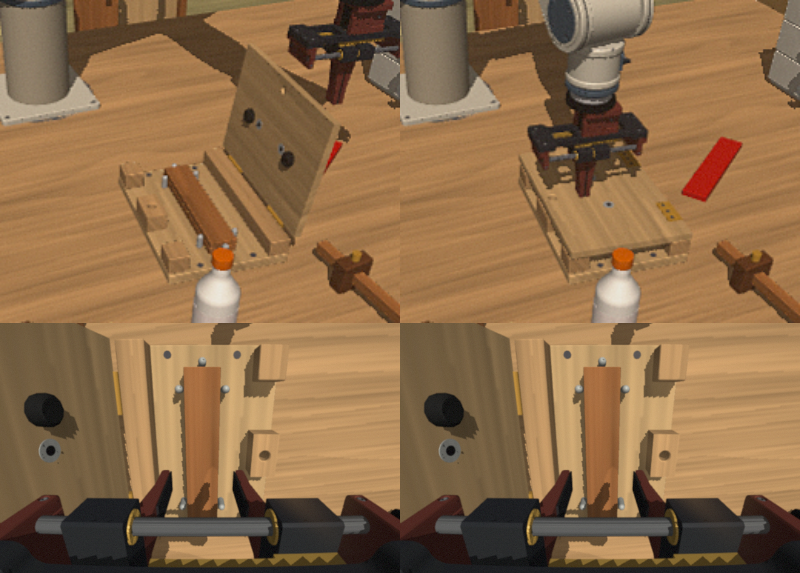

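The lid has swung down onto its buffers (right-hand scene crop), and the released blank lies between the pegs (wrist view). I press it lightly, then look at the hole.

```bash
python3 - <<'E'
from h import *
t=env.read_state()["tool_pos"];print(t,env.read_state()["force"].round(1))
r=env.move_l(jw(0,-31,136),rate=20,f_stop=15);s=env.read_state();print(r,s["tool_pos"].round(1),s["force"].round(1))
env.move_l(jw(0,-31,190),rate=150); set_gripper(50)
env.move_l(jw(-30,-83,210),rate=150)
im,st=snap("wrist","w_hole");print(st["time_s"],st["tool_pos"])
pr=w2px("wrist",[jw(0,-83,62)],st)[0];print(pr)
cv2.imwrite("pics/w_hole2.png",cv2.resize(im[20:300,160:480],None,fx=2,fy=2))
E
```

```text
[533.1214943   91.40437488 144.24715118] [ 1.  -0.5  1.2]
True [533.1  91.2 141.8] [-1.2 -1.   6.8]
22.2167 [498.29724855  42.59917908 210.37073909]
[325.22766871 179.00189527]
```

View pics/w_hole2.png

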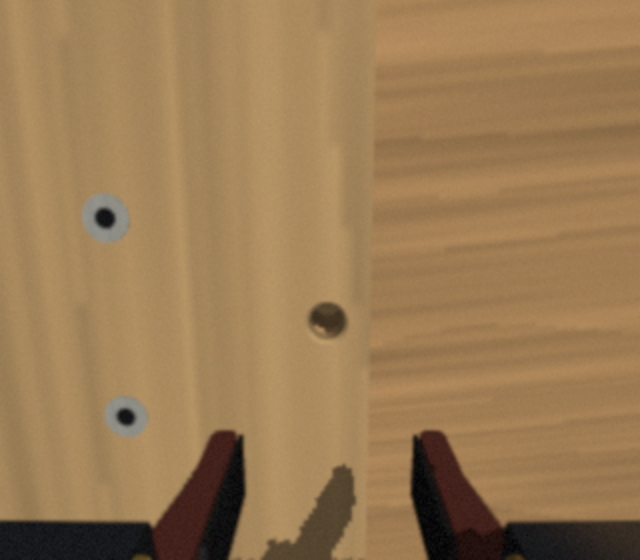

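Hole mouth at crop (327,320), about 1 mm from prediction. The lid pressed to about 62 mm at lid_push, i.e. almost shut. Next the pin.

```bash
python3 - <<'E'
from h import *
st=dict(np.load("pics/w_hole.npz"))
print("hole est",px2w("wrist",[(323.5,180)],[65.5],st)[0],"pred",jw(0,-83,65))
q=down(P["rackyaw"]);x,y=446.2,-350.9
env.move_l(jw(-30,-83,260),rate=250)
env.reach([x,y,200],q)
print(env.move_l([x,y,139],rate=90,f_stop=6)); set_gripper(10)
s=env.read_state();print(s["width"],s["tool_pos"].round(1),s["force"].round(1))
env.move_l([x,y,215],rate=120);s=env.read_state();print(s["width"],s["force"].round(1))
env.reach(jw(-22,-83,230),down(JG[2]))
env.move_l(jw(-22,-83,205),rate=60)
im,st=snap("wrist","w_tip");print(st["time_s"],st["tool_pos"],st["force"].round(1))
cv2.imwrite("pics/w_tip2.png",cv2.resize(im[120:320,220:420],None,fx=3,fy=3,interpolation=cv2.INTER_CUBIC))
E
```

```text
hole est [527.88444421  41.09079577  65.5       ] pred [np.float64(527.761804132075), np.float64(39.730048743537864), 65]
False
19.19123813524743 [ 446.3 -351.1  139.3] [-0.7 -0.6  2.6]
19.902309567926682 [ 0.7  0.8 -1.2]
28.3417 [505.76876318  41.87924638 204.59843352] [-0.1 -0.4 -1.7]
```

View pics/w_tip2.png

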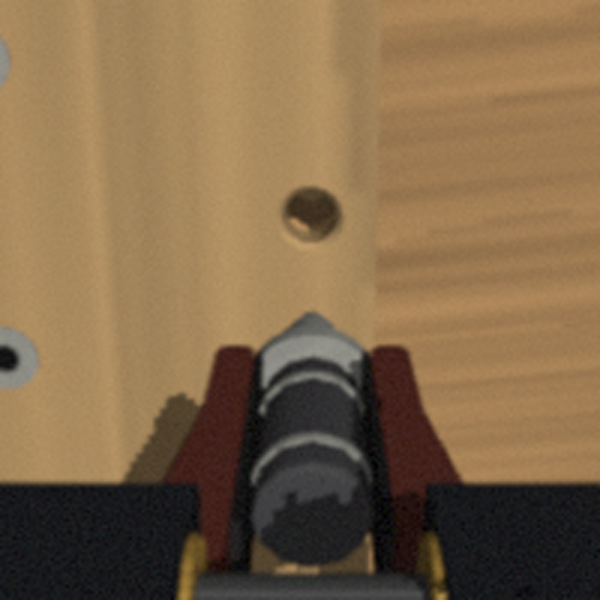

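The pin is held upright: tip at crop (312,313), grip top centre (313,512), collar front edge about (312,333). Hole mouth at (312,213).

```bash
python3 - <<'E'
from h import *
st=dict(np.load("pics/w_tip.npz"));c,s=np.cos(JG[2]),np.sin(JG[2]);zt=st["tool_pos"][2]-125.3
Rm=R.from_quat(st["orientation"]).as_matrix()
print("tool z",Rm[:,2].round(4))
for n,p,z in [("hole",(312,213),65.5),("tip",(312,313),zt),("tip+2",(312,313),zt+2),("collarfront(x-14)",(312,333),zt+38),("grip top",(313,512),zt+85),("top left",(252,512),zt+85),("top right",(374,512),zt+85),("top front",(313,460),zt+85),("top rear",(313,565),zt+85)]:
    w=px2w("wrist",[np.array(p)/3+[220,120]],[z],st)[0]-st["tool_pos"];print(n,round(w[0]*c+w[1]*s,1),round(-w[0]*s+w[1]*c,1))
E
```

```text
tool z [-8.e-04 -1.e-04 -1.e+00]
hole 22.2 1.2
tip 0.2 1.2
tip+2 0.9 1.2
collarfront(x-14) 10.6 1.2
grip top -0.6 1.1
top left -0.6 10.8
top right -0.6 -8.6
top front 8.8 1.1
top rear -10.5 1.1
```

```bash
python3 - <<'E'
from h import *
def s(): 
    t=env.read_state();print(t["tool_pos"].round(1),t["force"].round(1),round(t["width"],1),round(t["time_s"],1))
x,y=.7,-83
env.move_l(jw(x,y,205),rate=60);env.hold(.2);s()
for z in (182,170,160,152):
    r=env.move_l(jw(x,y,z),rate=35,f_stop=6);print(z,r);s()
    if r: break
im,st=snap("wrist","w_ins");im2,_=snap("scene","s_ins")
cv2.imwrite("pics/m3.png",np.hstack([cv2.resize(im[100:320,200:440],(400,367)),cv2.resize(im2[130:250,300:430],(400,369))[:367]]))
E
```

```text
[528.1  39.7 204.9] [-0.1  0.3 -2.5] 19.9 29.1
182 False
[528.6  39.7 182. ] [ 0.4 -0.2 -0.8] 19.5 29.9
170 False
[528.3  39.7 169.7] [-0.1 -0.6 -1.8] 19.3 30.4
160 False
[528.3  39.7 159.7] [-1.   0.2 -1.3] 19.2 30.9
152 True
[529.   39.5 151.7] [-0.2  0.4  5.1] 19.6 31.2
```

View pics/m3.png

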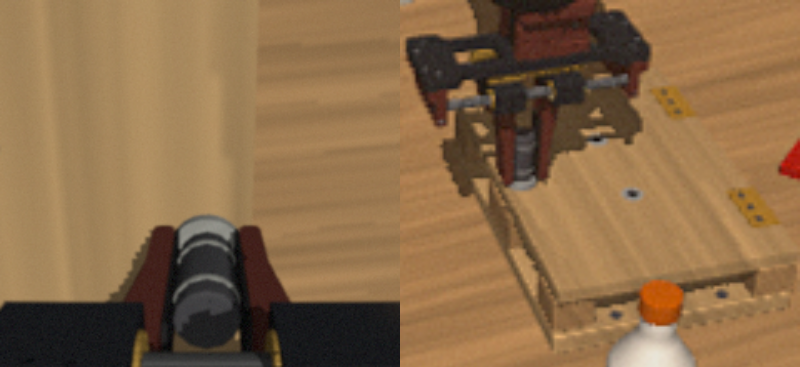

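The collar sits on the lid, with contact at lid height 64.4 mm (about 0.024 rad), consistent with springback. Now I press it shut in small steps.

```bash
python3 - <<'E'
from h import *
z=151.0
while z>140:
    env.move_l(jw(.7,-83,z),rate=20);env.hold(.15);t=env.read_state();f=t["force"][2]
    print(round(z,1),t["tool_pos"].round(2),t["force"].round(1),round(t["width"],1))
    if f>29: break
    z-=.7
im,_=snap("wrist","w_fin");im2,_=snap("scene","s_fin")
cv2.imwrite("pics/m4.png",np.hstack([cv2.resize(im[100:320,200:440],(400,367)),cv2.resize(im2[130:250,300:430],(400,369))[:367]]))
print(env.read_state()["time_s"])
E
```

```text
151.0 [528.96  39.58 151.42] [-0.8 -1.2  5.4] 19.4
150.3 [528.96  39.53 150.76] [-0.6 -0.4  6.9] 19.6
149.6 [528.98  39.47 150.12] [-0.4 -1.7  7.9] 19.5
148.9 [528.96  39.44 149.51] [ 0.3 -1.9  8.4] 19.5
148.2 [528.99  39.41 148.89] [-1.6 -2.1  9.8] 19.9
147.5 [529.    39.38 148.26] [-0.7 -2.9  9.8] 19.4
146.8 [528.97  39.32 147.66] [-0.8 -2.7 11.6] 19.8
146.1 [528.97  39.29 147.2 ] [-1.3 -3.1 14.6] 19.4
145.4 [529.01  39.29 147.16] [-3.8 -3.7 22.1] 19.5
144.7 [529.04  39.29 147.08] [-5.7 -4.4 30.2] 19.6
35.375
```

View pics/m4.png

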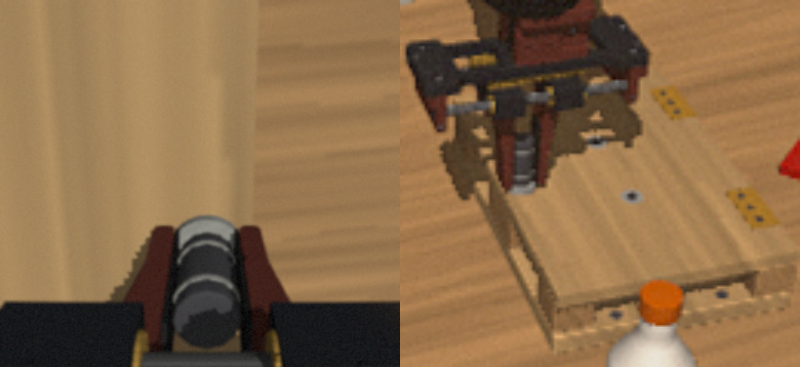

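Travel stopped hard at TCP z = 147.1 (147.3 expected for fully shut) while the force climbed from 15 to 30 N. I hold, check and hand in.

```bash
python3 - <<'E'
from h import *
env.hold(.6);t=env.read_state();print(t["tool_pos"].round(2),t["force"].round(1),round(t["width"],1),t["time_s"])
if t["force"][2]>25 and t["tool_pos"][2]<147.5: print(workorder.sign_off())
E
```

```text
[529.07  39.28 147.07] [-6.7 -3.9 29.2] 19.7 35.975
the job is handed in; nothing more can be done
None
```

The job is done and handed in at 36.0 s on the robot clock (limit 67 s), with the arm still pressing the lid shut.

- **Blank:** I set the brown blank on the first one between the pegs. It touched at tool height 112.0 mm, where 112.1 was expected. A wrist picture after release, and before the lid closed over it, showed it lying squarely.
- **Lid:** I swung it down onto its buffers with the closed fingers.
- **Pin:** The steel pin from the rack went through the lid hole into the block below with no jamming. Its collar came to rest on the lid.
- **Pressing:** I pressed down through the held pin until it hit a hard stop at tool height 147.1 mm (147.3 expected for fully shut). After a 0.6 s hold the downward force was 29 N, with no sign of slip or movement.

**Disagreements:**
- The jig position from the overview and wrist pictures differed by up to about 5 mm. I corrected it from close-up views before placing the blank.
- One reading of the pin's collar edge was about 3 mm off from the tip and grip readings. I set it aside, and the pin went in cleanly.
- There was a sideways force of about 7 N at the end.

I didn't touch the other things on the bench, though I took no overview picture at the end to confirm they hadn't moved.

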